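# Scan the bearing box label and show the reading

### The arm

A 7-joint arm with a two-finger parallel gripper is mounted at the origin on the work surface. World frame = base frame: x ahead of the robot, y to its left, z up, the work surface at z = 0. Lengths are in m, angles in rad, forces in N, time in s.
With the tool pointing down it reaches from about 0.4 to 0.85 m from the base axis. Payload 4.5 kg.
Tool frame: the origin (TCP) lies where the fingers leave the gripper's body, on its centre line; the fingertips stand 64 mm ahead of it and the grasp point (between the pads) lies 45 mm ahead of it; z points along the fingers, y is the line along which they close (so a half turn about z gives the same grasp; the last joint's range is limited). The gripper opens to 88 mm and grips with 3 to 60 N. Pads are 18 mm wide; open, the fingers measure 123 mm over their backs; the gripper's body (75 mm by 187 mm) begins 45 mm behind the grasp point.
Start: joints at [1.148, 0.689, -0.195, 1.565, 0.157, 0.902, -0.215], TCP at [0.276, -0.561, 0.303] pointing down, gripper open.
Joint ranges: [-3.01, 3.01], [-0.46, 2.08], [-1.47, 1.51], [0.13, 2.56], [-1, 4.14], [0.04, 2.09], [-2.66, 2.66]. Speed limits (rad/s): [2.57, 2.57, 3.14, 3.14, 3.14, 3.14, 3.14].

### API

Orientations are given as a unit quaternion [x, y, z, w].
In Python, from plant import r gives the robot as it stands.
- The arm moves only by the tool play_rows, never from a script. Its arguments are lists of equal length, an entry for each row: "translation": the shift along the tool's x, y, z in m, a list of three; "delta_rot": the turn, a rotation vector about the tool's x, y, z in degrees, a list of three; "grip": the opening, from -1 (shut) to 1 (fully open). In form: {"translation": [[x, y, z], ...], "delta_rot": [[rx, ry, rz], ...], "grip": [grip, ...]}. A call has 1 to 20 rows; each row shifts and turns the commanded pose from where the row before left it, along the tool's axes as they then stand; what a row does not reach is not made up. A row lasts 1/8 s, in which the tool goes at most 62.5 mm and 10.7 degrees, less where a joint would pass 70% of its speed; a pose out of reach is approached as far as the arm can. A call with a gripper value outside its range is refused whole. The fingers move at their own pace and stop on an object; "squeeze" is the grip in N (left out, the last holds). Time passes only in rows, so rows that do not move let the fingers close. It gives the time, the measured TCP pose, the force, the opening and the grip force at its end, in the units of the state.
- r.get_state(): the state, without advancing time (a new reading comes with each control period).
- r.snapshot(name): name is "side" or "top" or "wrist"; returns the picture (480x640x3 uint8, blue, green, red); there is no depth.
- r.get_calibration(name): a dict with "intrinsics" (3x3 intrinsics, pixels), "eye" and "rotation" of the camera in the world. Camera axes: x right, y up, looking along -z (the intrinsics and any distortion apply to the point x, -y, -z); pixel columns grow to the right and rows downward; lengths in m; the calibration is good to about 2 mm. A picture is of the moment at which its call begins: read the wrist's pose just before it. get_calibration takes no time and is no camera call; for the wrist camera it gives the pose at the moment of the call.
- r.finish_job(): hands the job in; it is judged then, once.
Trained networks look in the newest picture that a camera, given by its name, has taken for a name from the list of things; names that differ only in an ending like _2 or _b are one class to them, and where a whole thing is asked for, a point or a joint stands for the part that bears it (a point fixed in the world has none). Each returns a list of dicts, best first, with "confidence" (0 to 1); they miss things now and then, are a little off and sometimes report something else, mostly with a low value. They report only what shows in the picture. A call takes as long as a camera call.
- r.look_for(camera, target): "point" ([x, y, z] in m, in world coordinates, good to about 4 mm: the middle of the surface that is visible of it).
- r.silhouettes(camera, target): "pixels" (480x640 bool, what is visible of it).
The state is a dict: "clock": time; "q": joint angles; "qd": joint speeds; "joint_torque": joint torques, N m; "tool_pos": TCP position; "eef_rot": TCP orientation; "contact_force": force on the tool from outside, world axes, zero at the start; "moment": the same for the moment, N m; "opening": opening from 0.0 (shut) to 1.0 (fully open); "finger_force": force on a finger pad.
Only numpy, scipy, OpenCV 4.12 (cv2) and the standard library are available. Lean on these libraries where they do the work, as an engineer would, in place of code of your own. Each camera call takes 0.05 s, during which the arm holds its last target. There are 200 camera calls.

### The job

Draw the orange label scanner up out of its cradle, aim its window end at the middle of the bar label on the yellow bearing box lid from about 8 cm away, and hold it steady there for a good second. Then lift it until its window end is more than 20 cm above the bench and turn it so that the screen faces the far side of the bench (straight away from the robot) and is tipped up about 45 degrees for the fitter to read. Finish while still holding it still like that, touching nothing else with it, and leave the lid and everything else where they are.

Things in the scene. Friction and masses are not known exactly. Their poses are not given: they have to be found in the camera images.
- scanner: Orange label scanner, 200 mm long, 0.22 kg, nose down in the cradle. Origin: centre of the window at its nose end; z runs up its length (it looks along -z); x points out of the screen face. Nose, z 0-66 mm: 28 (x) by 34 mm (y). Head, z 64-130: 34 by 48 mm. Black rubber grip, z 130-200: 28 by 32 mm, to be pinched from above, best across y at z = 165 mm. Balance point near z = 110 mm.
- screen (a point): Middle of the pale blue screen, on the scanner's +x face, 100 mm up from its origin. At the start the screen faces roughly away from the robot (within about 52 degrees).
- cradle: Grey block, 70 by 80 by 70 mm tall, on a foot plate 110 by 120 by 8 mm, bolted to the bench. A socket 60 mm deep (32 by 38 mm wide) in its top takes the scanner's nose; the seated scanner's origin is 10 mm above the bench: lift it 60 mm straight up to clear. Origin: centre of the underside; x is where the screen faces when seated.
- lid: Yellow plastic bearing box lid lying flat and loose on the bench, 150 by 110 mm, 30 mm tall. Origin: centre of its underside, z up.
- label (a point): Middle of the white label with black bars (64 by 42 mm) on top of the lid, 31 mm above the bench.
- reading (a point): Fixed point on the bench top 0.5 m straight ahead of the robot that only gives a direction: its x axis points where the screen must face at the end, away from the robot (+x) and tipped up 45 degrees; its y axis is level.
- press: Bystander: green cast iron hand press bolted to the bench at the robot's left, base 220 by 130 mm, 430 mm tall, with a steel lever. Origin: centre of its underside.
- bushing: Bystander: bronze sleeve bushing, 44 mm across, 45 mm tall, standing beyond the work area. Origin: centre of its underside.
- disc: Bystander: red plastic seal driver disc, 72 mm across, 22 mm tall. Origin: centre of its underside.
- mandrel: Bystander: steel press-fit mandrel standing on its head, 38 mm across, 80 mm tall. Origin: centre of its underside.
- grease: Bystander: grease jar with a blue cap, 70 mm across, 90 mm tall, to the robot's right. Origin: centre of its underside.
- spanner: Bystander: steel spanner, 190 mm long, lying flat to the robot's right.

How it is judged:
On the way, in this order (a step that is already met when the one before it is completed fails the run):
1. the scanner is drawn clear of its cradle in the gripper (window end more than 75 mm above the bench) (contact force between scanner and cradle below 0.1 N and contact force between scanner and the fingers above 1 N and height (world z) of scanner above 0.075 m), for 0.1 s.
2. the scanner looks at the middle of the label (its line of sight passes within 18 mm to each side), window 40 to 130 mm from it, held steady for a second (contact force between scanner and cradle below 0.1 N and contact force between scanner and the fingers above 1 N and x of label in the frame of scanner between -0.018 and 0.018 m and y of label in the frame of scanner between -0.018 and 0.018 m and z of label in the frame of scanner between -0.13 and -0.04 m and linear speed of scanner below 0.04 m/s and angular speed of scanner below 0.3 rad/s), for 1 s.
At the end, for the whole second after the job is handed in: The scanner is held still in the gripper, touching neither cradle, lid nor press, window end over 200 mm above the bench, screen facing within 0.4 rad (23 degrees) of straight away from the robot and 45 degrees up; lid and other loose things within 15 mm of their places (height (world z) of scanner above 0.2 m and angle between the x axis of scanner and the x axis of reading, either way round below 0.4 rad and angle between scanner's own x axis and vertical below 1.3 rad and contact force between scanner and cradle below 0.1 N and contact force between scanner and the fingers above 1 N and contact force between scanner and press below 0.1 N and contact force between scanner and lid below 0.1 N and linear speed of scanner below 0.04 m/s and angular speed of scanner below 0.3 rad/s and distance of each of lid, bushing, disc, mandrel, grease, spanner from where it was at the start of the episode below 0.015 m); the arm keeps its last pose, push and grip.
It fails at once if the lid or another loose thing is pushed more than 15 mm from its place (distance of any of lid, bushing, disc, mandrel, grease, spanner from where it was at the start of the episode above 0.015 m).
It fails at once if the scanner is pushed against the lid (contact force between scanner and lid above 5 N).
It also fails if it takes over 43 s, if anything falls off the work surface, if the arm or the gripper's body presses on something with over 40 N, if the wrist force passes 120 N, or if a joint passes its speed limit or range.

## Working session

There is one attempt and no reset: what is moved stays moved. The work goes in short steps, Python scripts to look and compute and a tool call to move; the robot and the scene stay as the last step left them, time stands still between calls to the robot, and variables do not carry over. Pictures are saved under pics/ and viewed, at most 10 in all, crops included, and the job is handed in when it is done.

Besides the shell and the picture viewer there is one more tool, called after ">>>" as name(argument=value, ...), one argument or row to a line, values as JSON. play_rows: Moves the arm, as the interface text tells. Its arguments: {"type":"object","properties":{"translation":{"type":"array","items":{"type":"array","items":{"type":"number"}}},"delta_rot":{"type":"array","items":{"type":"array","items":{"type":"number"}}},"grip":{"type":"array","items":{"type":"number"}},"squeeze":{"type":"number"}},"required":["translation","delta_rot","grip"]}

```bash
ls && mkdir -p pics && cat > h.py <<'E'
import numpy as np, cv2
from scipy.spatial.transform import Rotation as R
from plant import r
def unproj(name,uv,z):
    c=r.get_calibration(name);K=np.array(c['intrinsics']);Rm=np.array(c['rotation']);e=np.array(c['eye'])
    if Rm.shape==(4,): Rm=R.from_quat(Rm).as_matrix()
    uv=np.atleast_2d(np.array(uv,float));d=np.linalg.solve(K,np.c_[uv,np.ones(len(uv))].T)
    d=Rm@(d*np.array([[1],[-1],[-1]]));t=(z-e[2])/d[2]
    return (e[:,None]+d*t).T
E
python3 - <<'E'
from h import *
for n in ['top','side']:
    im=r.snapshot(n);cv2.imwrite(f'pics/{n}0.png',im)
    c=r.get_calibration(n);print({k:np.round(v,3).tolist() if not isinstance(v,str) else v for k,v in c.items()})
    for t in ['scanner','screen','cradle','lid','label','press','bushing','disc','mandrel','grease','spanner']:
        print(n,t,[(np.round(d['point'],3).tolist(),round(d['confidence'],2)) for d in r.look_for(n,t)[:2]])
s=r.get_state();print(s)
E
```

```text
pics
{'intrinsics': [[515.21, 0.0, 319.275], [0.0, 515.21, 237.469], [0.0, 0.0, 1.0]], 'eye': [0.389, 0.005, 1.597], 'rotation': [0.051, -0.042, -0.702, 0.709]}
top scanner [([0.499, 0.116, 0.196], 0.51)]
top screen [([0.467, -0.228, 0.03], 0.73), ([0.493, 0.114, 0.194], 0.68)]
top cradle []
top lid [([0.47, -0.229, 0.032], 0.84), ([0.777, -0.224, 0.041], 0.72)]
top label [([0.468, -0.233, 0.031], 0.96)]
top press [([0.572, 0.486, 0.302], 0.96)]
top bushing [([0.78, -0.224, 0.043], 0.61)]
top disc [([0.76, 0.187, 0.012], 0.95)]
top mandrel [([0.775, 0.029, 0.065], 0.69), ([0.5, 0.118, 0.194], 0.48)]
top grease [([0.617, -0.484, 0.092], 0.65)]
top spanner [([0.413, -0.416, 0.009], 0.68)]
{'intrinsics': [[531.085, 0.0, 322.979], [0.0, 531.085, 241.09], [0.0, 0.0, 1.0]], 'eye': [1.093, 0.954, 0.889], 'rotation': [0.107, 0.437, 0.862, 0.235]}
side scanner [([0.509, 0.13, 0.143], 0.75)]
side screen [([0.511, 0.137, 0.137], 0.72)]
side cradle [([0.521, 0.149, 0.027], 0.97), ([0.786, -0.205, 0.034], 0.54)]
side lid [([0.48, -0.209, 0.032], 0.74), ([0.633, -0.47, 0.056], 0.15)]
side label [(
[... 398 characters left out ...]
,  0.68914069, -0.19457213,  1.56533628,  0.15726164,
        0.90250334, -0.21510569]), 'qd': array([ 3.32365475e-04, -4.43235744e-04,  1.03018919e-03,  1.00844609e-03,
       -3.91143589e-04,  1.04331592e-03, -3.71292441e-05]), 'joint_torque': array([-3.71811675e-04, -5.27499890e+01, -1.26703810e+00, -1.53743023e+01,
       -5.18754451e-02, -7.81834351e-04,  2.24730297e-05]), 'tool_pos': array([ 0.27569331, -0.56090471,  0.30270688]), 'eef_rot': array([ 9.74031602e-01,  2.26412099e-01,  8.36860081e-06, -7.62696059e-06]), 'contact_force': array([ 0.16292047, -0.2739845 ,  0.11541192]), 'moment': array([0.0216441 , 0.03877531, 0.03176669]), 'finger_force': 0.0, 'opening': 0.9995597030511246}
```

View pics/top0.png

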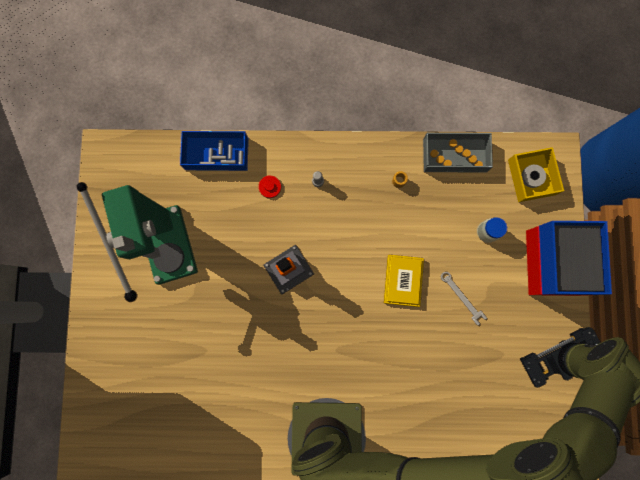

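View pics/side0.png

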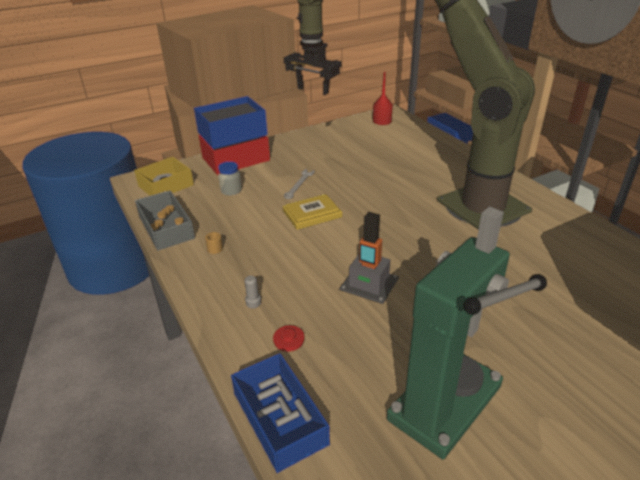

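The top view shows the cradle at (289,268), label at (405,280), base at about (328,440). The side view shows the cradle at (368,277) and label at (313,206). The two cameras disagree by 15–25 mm, so I'll check them against the known arm pose.

```bash
cat >> h.py <<'E'
def proj(name,P):
    c=r.get_calibration(name);K=np.array(c['intrinsics']);Rm=R.from_quat(c['rotation']).as_matrix() if np.size(c['rotation'])==4 else np.array(c['rotation'])
    p=(np.atleast_2d(P)-c['eye'])@Rm;p=p*[1,-1,-1];p=p@K.T;return p[:,:2]/p[:,2:]
E
python3 - <<'E'
from h import *
s=r.get_state();T=R.from_quat(s['eef_rot']);t=s['tool_pos']
P=[t+T.apply(v) for v in [(0,0.0615,.064),(0,-.0615,.064),(0,.044,.064),(0,-.044,.064),(0,0.0935,0),(0,-.0935,0)]]+[np.zeros(3)]
tiles=[]
for n in ['top','side']:
    im=cv2.imread(f'pics/{n}0.png');p=proj(n,P);print(n,p.round(0).tolist())
    big=cv2.resize(im,None,fx=4,fy=4,interpolation=cv2.INTER_CUBIC)
    for q in p: cv2.drawMarker(big,(int(4*q[0]+2),int(4*q[1]+2)),(255,0,255),cv2.MARKER_CROSS,14,1)
    c=(4*p[:4].mean(0)).astype(int);a=big[max(c[1]-200,0):max(c[1]-200,0)+400][:,min(c[0]-200,2160):][:,:400]
    tiles.append(a)
cv2.imwrite('pics/chk.png',np.hstack(tiles))
# disc & bushing etc color segmentation
for n in ['top','side']:
    im=cv2.imread(f'pics/{n}0.png')
    for t in ['label','lid','cradle','screen']:
        for d in (r.silhouettes(n,t) or [])[:2]:
            m=d['pixels'];v,u=np.nonzero(m);print(n,t,round(d['confidence'],2),u.mean().round(1),v.mean().round(1),len(u), unproj(n,[u.mean(),v.mean()],{'label':.031,'lid':.03,'cradle':.04,'screen':.11}[t]).round(3))
r.snapshot('wrist')
cv2.imwrite('pics/w0.png',r.snapshot('wrist'));print(r.get_calibration('wrist'))
E
```

```text
top [[567.0, 342.0], [524.0, 363.0], [561.0, 345.0], [530.0, 360.0], [590.0, 338.0], [523.0, 372.0], [326.0, 438.0]]
side [[298.0, 87.0], [329.0, 94.0], [302.0, 88.0], [324.0, 93.0], [290.0, 67.0], [337.0, 77.0], [483.0, 205.0]]
top label 0.91 403.7 281.1 1844 [[ 0.466 -0.23   0.031]]
top lid 0.81 403.6 280.4 1800 [[ 0.468 -0.23   0.03 ]]
top lid 0.45 288.9 269.6 1167 [[0.498 0.118 0.03 ]]
top cradle 0.58 289.3 269.9 1060 [[0.496 0.116 0.04 ]]
top screen 0.51 285.4 265.7 248 [[0.503 0.123 0.11 ]]
top screen 0.34 463.5 298.8 400 [[ 0.413 -0.389  0.11 ]]
side label 0.71 251.4 292.4 371 [[0.783 0.031 0.031]]
side label 0.62 311.4 211.7 1277 [[ 0.488 -0.202  0.031]]
side lid 0.93 310.9 211.8 1285 [[ 0.49  -0.204  0.03 ]]
side cradle 0.82 369.4 280.8 1726 [[0.522 0.151 0.04 ]]
side screen 0.86 370.0 242.3 955 [[0.488 0.099 0.11 ]]
{'intrinsics': array([[382.11510954,   0.        , 316.14634955],
       [  0.        , 382.11510954, 238.4703746 ],
       [  0.        ,   0.        ,   1.        ]]), 'eye': array([ 0.33972664, -0.52871941,  0.38545771]), 'rotation': array([-0.12100806,  0.0756071 , -0.52303723,  0.84028131])}
```

View pics/chk.png

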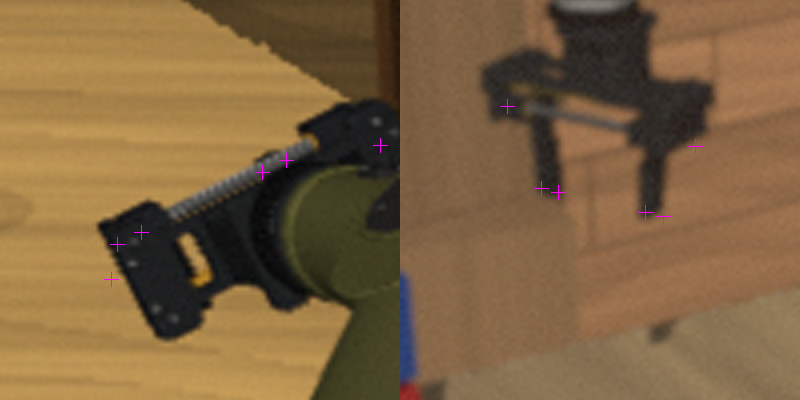

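The side markers land on the fingertips, while the top ones look a few pixels off. The wrist camera can arbitrate.

```bash
python3 - <<'E'
from h import *
s=r.get_state();T=R.from_quat(s['eef_rot'])
print(s['clock'],T.as_matrix().round(3))
c=r.get_calibration('wrist');Rc=R.from_quat(c['rotation'])
print('cam look in tool',T.inv().apply(Rc.apply([0,0,-1])).round(3),'up',T.inv().apply(Rc.apply([0,1,0])).round(3),'eye',T.inv().apply(c['eye']-s['tool_pos']).round(3))
print('label in wrist',proj('wrist',[[.485,-.207,.031],[.468,-.23,.031],[.515,.14,.15]]).round(0))
for t in ['label','lid','spanner','scanner','cradle','grease']:
    print(t,[(np.round(d['point'],3).tolist(),round(d['confidence'],2)) for d in r.look_for('wrist',t)[:2]])
E
```

```text
1.7 [[ 0.897  0.441  0.   ]
 [ 0.441 -0.897 -0.   ]
 [-0.     0.    -1.   ]]
cam look in tool [-0.282 -0.     0.959] up [ 0.959 -0.001  0.282] eye [ 0.072 -0.001 -0.083]
label in wrist [[  -10.  -286.]
 [   18.  -238.]
 [-1715. -1707.]]
label []
lid []
spanner [([0.376, -0.445, 0.003], 0.81)]
scanner []
cradle []
grease []
```

View pics/w0.png

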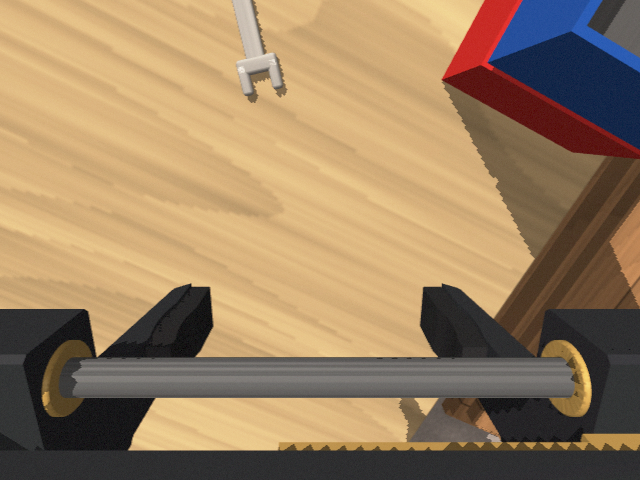

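>>> play_rows(
  translation=[
    [0.0425,-0.0225,-0.011],
    [0.0425,-0.0225,-0.011],
    [0.0425,-0.0225,-0.011],
    [0.0425,-0.0225,-0.011],
    [0.0425,-0.0225,-0.011],
    [0.0425,-0.0225,-0.011],
    [0.0425,-0.0225,-0.011],
    [0.0425,-0.0225,-0.011],
    [0.0425,-0.0225,-0.011],
    [0,0,0],
    [0,0,0],
    [0,0,0],
    [0,0,0],
    [0,0,0],
  ],
  delta_rot=[
    [0,0,0],
    [0,0,0],
    [0,0,0],
    [0,0,0],
    [0,0,0],
    [0,0,0],
    [0,0,0],
    [0,0,0],
    [0,0,0],
    [0,0,9],
    [0,0,9],
    [0,0,8],
    [0,0,0],
    [0,0,0],
  ],
  grip=[1,1,1,1,1,1,1,1,1,1,1,1,1,1],
)

```text
clock: 3.75
tool_pos: [0.5297, -0.2104, 0.4017]
eef_rot: [1.0, 0.003, 0.0, -0.0]
contact_force: [-0.2, 0.1, 0.4]
opening: 1.002
finger_force: 0.0
```

```bash
python3 - <<'E'
from h import *
s=r.get_state();print(s['clock'],s['q'].round(2),s['tool_pos'].round(3),R.from_quat(s['eef_rot']).as_matrix().round(2))
im=r.snapshot('wrist');cv2.imwrite('pics/w1.png',im)
for t in ['label','lid','bushing','scanner','cradle']:
    print(t,[(np.round(d['point'],3).tolist(),round(d['confidence'],2)) for d in r.look_for('wrist',t)[:2]])
for t in ['label','lid']:
    for d in r.silhouettes('wrist',t)[:1]:
        m=d['pixels'];v,u=np.nonzero(m);print(u.mean(),v.mean(),len(u))
# white label / yellow lid
hsv=cv2.cvtColor(im,cv2.COLOR_BGR2HSV)
m=((hsv[...,0]>20)&(hsv[...,0]<35)&(hsv[...,1]>200)&(hsv[...,2]>120)).astype(np.uint8)
cs=max(cv2.findContours(m,0,2)[0],key=cv2.contourArea);b=cv2.boxPoints(cv2.minAreaRect(cs))
W=unproj('wrist',b,.03);print(b.round(0),W.round(3),W.mean(0),np.linalg.norm(np.diff(W,axis=0),axis=1))
E
```

```text
3.75 [ 0.34  0.5  -0.08  1.6   0.04  1.04 -1.31] [ 0.53  -0.21   0.402] [[ 1.    0.01  0.  ]
 [ 0.01 -1.    0.  ]
 [ 0.   -0.   -1.  ]]
label [([0.479, -0.231, 0.029], 0.74)]
lid [([0.481, -0.235, 0.027], 0.96)]
bushing []
scanner [([0.504, 0.099, 0.097], 0.84)]
cradle [([0.506, 0.095, 0.035], 0.98)]
333.69863285119874 231.51624727560926 10094
333.80549766795673 231.52664483477224 10077Traceback (most recent call last):
  File "<stdin>", line 12, in <module>
ValueError: max() iterable argument is empty
```

View pics/w1.png

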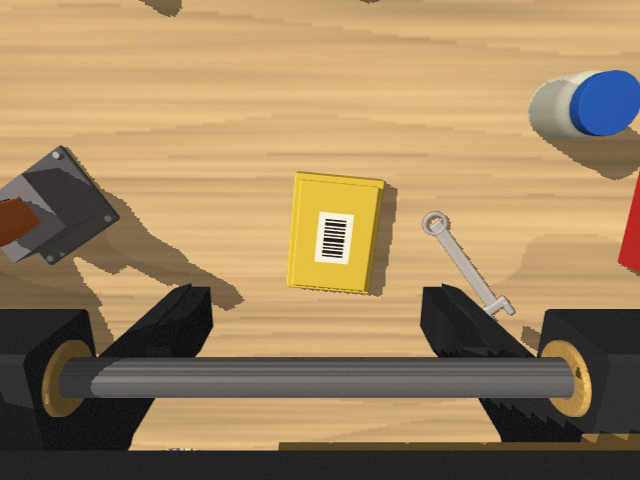

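Wrist view: lid centred about (335,232), label at (335,238), cradle foot bolts at (60,150), (118,217), (50,262). Wrist and top agree on label y ≈ -0.23, so the side camera's calibration is off and I'll disregard it. Next I'll look from above the cradle.

>>> play_rows(
  translation=[
    [0,-0.047,-0.004],
    [0,-0.047,-0.004],
    [0,-0.047,-0.004],
    [0,-0.047,-0.004],
    [0,-0.047,-0.004],
    [0,-0.047,-0.004],
    [0,-0.046,-0.004],
    [0,0,0],
    [0,0,0],
  ],
  delta_rot=[
    [0,0,0],
    [0,0,0],
    [0,0,0],
    [0,0,0],
    [0,0,0],
    [0,0,0],
    [0,0,0],
    [0,0,0],
    [0,0,0],
  ],
  grip=[1,1,1,1,1,1,1,1,1],
)

```text
clock: 5.28
tool_pos: [0.5287, 0.1168, 0.4296]
eef_rot: [1.0, 0.001, -0.0, 0.001]
contact_force: [0.4, 0.1, 0.6]
opening: 0.999
finger_force: 0.0
```

```bash
python3 - <<'E'
from h import *
s=r.get_state();print(s['clock'],s['q'].round(2),s['tool_pos'].round(3))
im=r.snapshot('wrist');cv2.imwrite('pics/w2.png',im)
for t in ['scanner','cradle','screen','label']:
    print(t,[(np.round(d['point'],3).tolist(),round(d['confidence'],2)) for d in r.look_for('wrist',t)[:2]])
E
```

```text
5.275 [-0.23  0.44 -0.11  1.63  0.05  1.07 -1.93] [0.529 0.117 0.43 ]
scanner [([0.505, 0.12, 0.188], 0.96), ([0.52, 0.12, 0.011], 0.23)]
cradle [([0.521, 0.118, 0.009], 0.64)]
screen [([0.504, 0.12, 0.191], 0.84)]
label [([0.477, -0.222, 0.031], 0.81)]
```

View pics/w2.png

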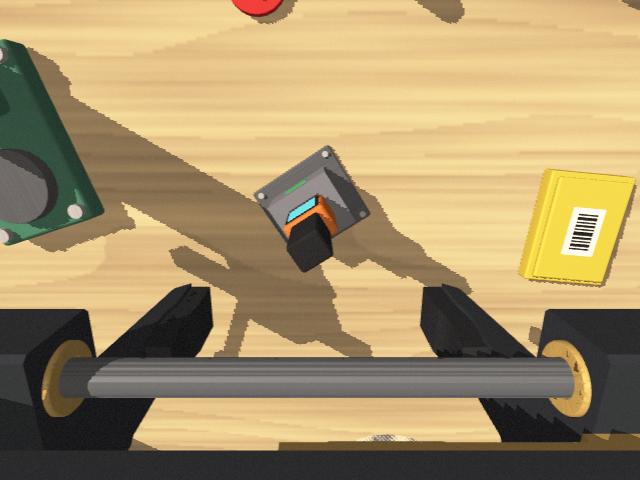

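Wrist view 2: foot corners at about (254,193), (328,146), (370,215); the black grip top is around (318,255); the screen at (302,210) faces up-left (+x, +y).

```bash
python3 - <<'E'
from h import *
W=unproj('wrist',[[254,193],[328,146],[370,215]],.008)[:,:2];print(W.round(4))
a=W[0]-W[1];b=W[2]-W[1];print('len',np.linalg.norm(a),np.linalg.norm(b),'yaw from y-edge',np.degrees(np.arctan2(-a[0],a[1])),'from x-edge',np.degrees(np.arctan2(-b[1],-b[0])),'centre',(W[0]+W[2])/2)
B=unproj('wrist',[[263,196],[326,154],[362,214]],.010)[:,:2];print('bolt centre',(B[0]+B[2])/2)
im=cv2.imread('pics/w2.png')
cv2.imwrite('pics/w2c.png',cv2.resize(im[135:285,235:390],None,fx=4,fy=4,interpolation=cv2.INTER_CUBIC))
for d in r.silhouettes('wrist','scanner')[:1]:
    m=d['pixels'];v,u=np.nonzero(m);print(len(u),u.min(),u.max(),v.min(),v.max())
# predicted grip top corners
c=(W[0]+W[2])/2
for th in [25,30,35,40]:
    Rm=R.from_euler('z',th,degrees=True)
    P=[np.r_[c,0]+Rm.apply([x,y,z]) for z in (.210,) for x,y in [(.014,.016),(.014,-.016),(-.014,-.016),(-.014,.016)]]
    print(th,proj('wrist',P).round(0).tolist())
E
```

```text
[[0.5146 0.1989]
 [0.5755 0.1011]
 [0.4848 0.0434]]
len 0.11519722420766823 0.10748012506031461 yaw from y-edge 31.92920245446401 from x-edge 32.45815456573674 centre [0.49966964 0.12115025]
bolt centre [0.49875298 0.12065982]
2917 284 337 195 271
25 [[286.0, 245.0], [321.0, 229.0], [335.0, 258.0], [301.0, 273.0]]
30 [[286.0, 247.0], [319.0, 228.0], [336.0, 256.0], [303.0, 274.0]]
35 [[285.0, 249.0], [317.0, 228.0], [336.0, 254.0], [305.0, 275.0]]
40 [[285.0, 251.0], [315.0, 227.0], [336.0, 252.0], [307.0, 275.0]]
```

View pics/w2c.png

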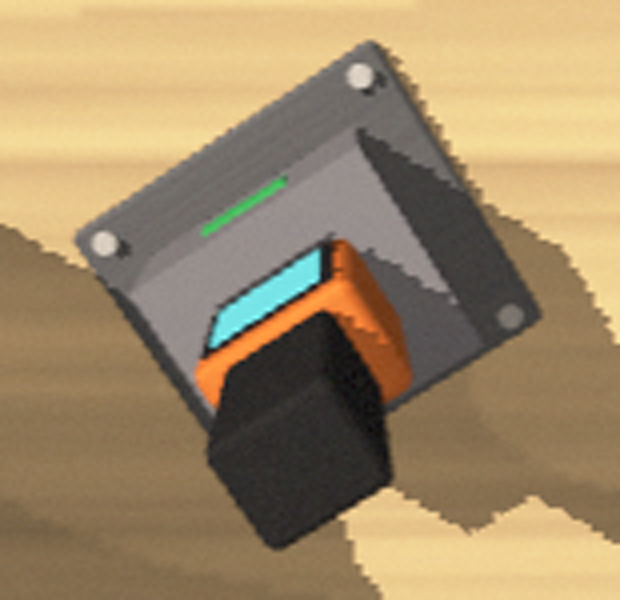

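Grip top corners match the prediction within about 1 mm: centre (0.499, 0.122), yaw ≈ 32.5°. I'll move above it and check.

>>> play_rows(
  translation=[
    [-0.015,-0.0025,0.03],
    [-0.015,-0.0025,0.03],
    [0,0,0.03],
    [0,0,0.03],
    [0,0,0],
    [0,0,0],
  ],
  delta_rot=[
    [0,0,-8],
    [0,0,-8],
    [0,0,-8],
    [0,0,-8.5],
    [0,0,0],
    [0,0,0],
  ],
  grip=[1,1,1,1,1,1],
)

```text
clock: 6.32
tool_pos: [0.4991, 0.1203, 0.3107]
eef_rot: [0.96, 0.28, 0.001, 0.0]
contact_force: [0.0, 0.3, 0.1]
opening: 1.002
finger_force: 0.0
```

```bash
python3 - <<'E'
from h import *
s=r.get_state();T=R.from_quat(s['eef_rot']);print(s['clock'],s['q'].round(2),T.as_matrix().round(3))
im=r.snapshot('wrist');cv2.imwrite('pics/w3.png',im)
# target in tool frame
print(T.inv().apply(np.array([.499,.122,.22])-s['tool_pos']).round(4))
P=[np.r_[.499,.122,0]+R.from_euler('z',32.5,degrees=True).apply([x,y,z]) for z in (.21,) for x,y in [(.014,.016),(.014,-.016),(-.014,-.016),(-.014,.016)]]
p=proj('wrist',P);print(p.round(0).tolist())
for q in p: cv2.drawMarker(im,(int(q[0]),int(q[1])),(255,0,255),cv2.MARKER_CROSS,9,1)
cv2.imwrite('pics/w3m.png',im)
E
```

```text
6.325 [-0.17  0.54 -0.25  1.89  0.19  0.74 -1.53] [[ 0.843  0.537  0.002]
 [ 0.537 -0.843  0.   ]
 [ 0.002  0.001 -1.   ]]
[ 0.0007 -0.0016  0.0907]
[[283.0, 245.0], [347.0, 245.0], [345.0, 296.0], [284.0, 296.0]]
```

View pics/w3m.png

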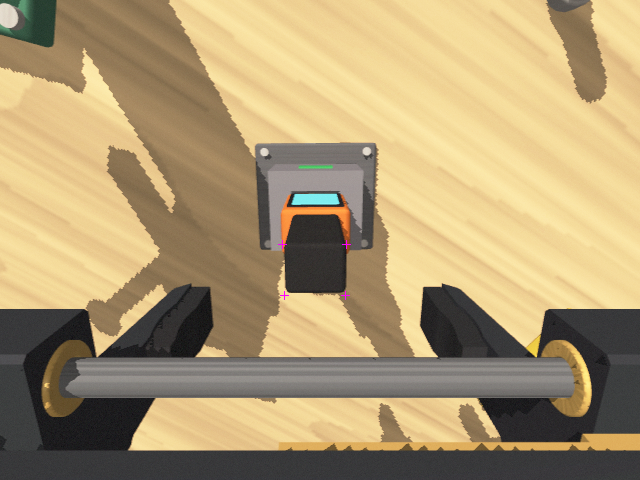

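Alignment is within 1 mm. Descend and grip.

>>> play_rows(
  translation=[
    [0,-0.001,0.03],
    [0,-0.0005,0.03],
    [0,0,0.02],
    [0,0,0.01],
    [0,0,0],
    [0,0,0],
    [0,0,0],
    [0,0,0],
    [0,0,0],
    [0,0,0],
    [0,0,0],
    [0,0,0],
  ],
  delta_rot=[
    [0,0,0],
    [0,0,0],
    [0,0,0],
    [0,0,0],
    [0,0,0],
    [0,0,0],
    [0,0,0],
    [0,0,0],
    [0,0,0],
    [0,0,0],
    [0,0,0],
    [0,0,0],
  ],
  grip=[1,1,1,1,1,1,-1,-1,-1,-1,-1,-1],
  squeeze=55,
)

```text
clock: 7.88
tool_pos: [0.4976, 0.1215, 0.2196]
eef_rot: [0.96, 0.281, -0.0, 0.0]
contact_force: [-0.4, -1.3, -1.7]
opening: 0.361
finger_force: 54.9
```

>>> play_rows(
  translation=[
    [0,0,-0.005],
    [0,0,-0.015],
    [0,0,-0.02],
    [0,0,-0.02],
    [0,0,-0.02],
    [0,0,-0.02],
    [0,0,-0.02],
    [0,0,-0.02],
    [0,0,0],
    [0,0,0],
  ],
  delta_rot=[
    [0,0,0],
    [0,0,0],
    [0,0,0],
    [0,0,0],
    [0,0,0],
    [0,0,0],
    [0,0,0],
    [0,0,0],
    [0,0,0],
    [0,0,0],
  ],
  grip=[-1,-1,-1,-1,-1,-1,-1,-1,-1,-1],
)

```text
clock: 9.12
tool_pos: [0.4971, 0.1213, 0.3589]
eef_rot: [0.96, 0.281, -0.001, 0.0]
contact_force: [-1.1, 0.3, -2.9]
opening: 0.358
finger_force: 54.9
```

```bash
python3 - <<'E'
from h import *
s=r.get_state();T=R.from_quat(s['eef_rot']);print(s['clock'],s['finger_force'],s['opening'],s['contact_force'])
print('label w1 px->', 'see')
im=r.snapshot('wrist');cv2.imwrite('pics/w4.png',im)
r.snapshot('top')
print([(np.round(d['point'],4).tolist(),round(d['confidence'],2)) for d in r.look_for('top','label')])
# label from w2 image: camera pose of w2 = tool pose then
t=np.array([.5287,.1168,.4296])
c=r.get_calibration('wrist');E=T.inv().apply(c['eye']-s['tool_pos']);Rc=T.inv()*R.from_quat(c['rotation']);K=c['intrinsics']
for q,tt,uv in [([1,.001,0,.001],t,(583,231)),([1,.003,0,0],np.array([.5297,-.2104,.4017]),(334.5,238.5))]:
    Tq=R.from_quat(q);d=np.linalg.solve(K,[*uv,1])*[1,-1,-1];d=(Tq*Rc).apply(d);e=tt+Tq.apply(E);print((e+d*(.031-e[2])/d[2]).round(4))
print('to (.475,-.23,.321) in tool',T.inv().apply(np.array([.475,-.23,.321])-s['tool_pos']).round(4))
E
```

```text
9.125 54.9246737617068 0.3580938024861701 [-1.11811685  0.27777198 -2.91907271]
label w1 px-> see
[([0.4691, -0.2297, 0.0283], 0.93)]
[ 0.4697 -0.2316  0.031 ]
[ 0.4681 -0.2324  0.031 ]
to (.475,-.23,.321) in tool [-0.2082  0.2838  0.0382]
```

>>> play_rows(
  translation=[
    [-0.0133,0.0176,0],
    [-0.0266,0.0352,0],
    [-0.0266,0.0352,0],
    [-0.0266,0.0352,0],
    [-0.0266,0.0352,0],
    [-0.0266,0.0352,0],
    [-0.0266,0.0352,0],
    [-0.0266,0.0352,0],
    [-0.0133,0.0176,0],
    [0,0,0],
    [0,0,0],
  ],
  delta_rot=[
    [0,0,0],
    [0,0,0],
    [0,0,0],
    [0,0,0],
    [0,0,0],
    [0,0,0],
    [0,0,0],
    [0,0,0],
    [0,0,0],
    [0,0,0],
    [0,0,0],
  ],
  grip=[-1,-1,-1,-1,-1,-1,-1,-1,-1,-1,-1],
)

```text
clock: 10.65
tool_pos: [0.4707, -0.2288, 0.3594]
eef_rot: [0.959, 0.282, -0.0, -0.001]
contact_force: [0.9, -0.2, -2.2]
opening: 0.356
finger_force: 54.9
```

```bash
python3 - <<'E'
from h import *
s=r.get_state();T=R.from_quat(s['eef_rot']);print(s['clock'],s['q'].round(2),s['finger_force'])
im=r.snapshot('wrist');im2=r.snapshot('side')
print('move',T.inv().apply(np.array([.469,-.231,.321])-s['tool_pos']).round(4))
o=s['tool_pos']+T.apply([0,0,.045+.165])
print('origin',o,proj('wrist',[o,[.469,-.231,.031]]).round(0))
side=im2[140:290,250:450]
cv2.imwrite('pics/w5.png',np.hstack([cv2.resize(im,(400,300)),cv2.resize(side,(400,300))]))
E
```

```text
10.65 [ 0.53  0.49 -0.26  1.79  0.16  0.88 -0.8 ] 54.924875856377184
move [-0.0026  0.001   0.0384]
origin [ 0.47061444 -0.22853702  0.14938767] [[317. 221.]
 [318. 198.]]
```

View pics/w5.png

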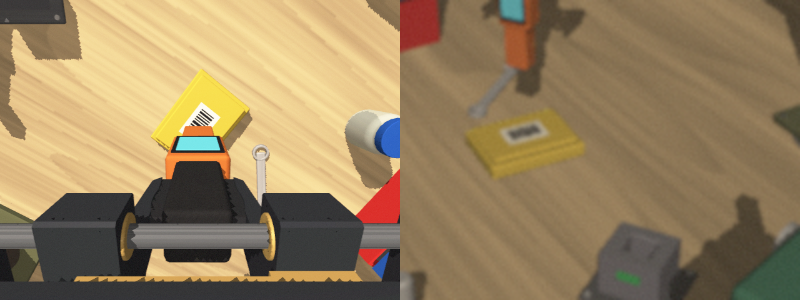

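The scanner hangs straight (nose front edge at wrist (320,203), as predicted) and the label is just beneath. Descend and hold.

>>> play_rows(
  translation=[
    [-0.001,0.0005,0.01],
    [-0.001,0.0005,0.015],
    [-0.0005,0,0.013],
    [0,0,0],
    [0,0,0],
    [0,0,0],
    [0,0,0],
    [0,0,0],
    [0,0,0],
    [0,0,0],
    [0,0,0],
    [0,0,0],
    [0,0,0],
    [0,0,0],
    [0,0,0],
    [0,0,0],
    [0,0,0],
    [0,0,0],
  ],
  delta_rot=[
    [0,0,0],
    [0,0,0],
    [0,0,0],
    [0,0,0],
    [0,0,0],
    [0,0,0],
    [0,0,0],
    [0,0,0],
    [0,0,0],
    [0,0,0],
    [0,0,0],
    [0,0,0],
    [0,0,0],
    [0,0,0],
    [0,0,0],
    [0,0,0],
    [0,0,0],
    [0,0,0],
  ],
  grip=[-1,-1,-1,-1,-1,-1,-1,-1,-1,-1,-1,-1,-1,-1,-1,-1,-1,-1],
)

```text
clock: 13.0
tool_pos: [0.469, -0.2325, 0.3217]
eef_rot: [0.96, 0.281, 0.0, 0.0]
contact_force: [0.3, -0.4, -2.7]
opening: 0.359
finger_force: 54.9
```

>>> play_rows(
  translation=[
    [0,0,-0.02],
    [0,0,-0.03],
    [0,0,-0.035],
    [0,0,-0.035],
    [0,0,-0.03],
    [0,0,-0.01],
    [0.03,0,0],
    [0.04,0,0],
    [0.04,0,0],
    [0.02,0,0],
    [0,0,0],
  ],
  delta_rot=[
    [0,0,0],
    [0,0,6.5],
    [0,0,6.5],
    [0,0,6.5],
    [0,0,6.5],
    [0,0,6.5],
    [0,0,0],
    [0,0,0],
    [0,0,0],
    [0,0,0],
    [0,0,0],
  ],
  grip=[-1,-1,-1,-1,-1,-1,-1,-1,-1,-1,-1],
)

```text
clock: 14.38
tool_pos: [0.5999, -0.2313, 0.4805]
eef_rot: [1.0, 0.002, -0.001, -0.001]
contact_force: [0.2, -0.7, -2.1]
opening: 0.361
finger_force: 54.9
```

>>> play_rows(
  translation=[
    [0,0,0],
    [0,0,0],
    [0,0,0],
    [0,0,0],
    [0,0,0],
    [0,0,0],
    [0,0,0],
    [0,0,0],
    [0,0,0],
    [0,0,0],
  ],
  delta_rot=[
    [0,3,0],
    [0,6,0],
    [0,6,0],
    [0,6,0],
    [0,6,0],
    [0,6,0],
    [0,6,0],
    [0,6,0],
    [0,0,0],
    [0,0,0],
  ],
  grip=[-1,-1,-1,-1,-1,-1,-1,-1,-1,-1],
)

```text
clock: 15.62
tool_pos: [0.5986, -0.2325, 0.482]
eef_rot: [0.924, 0.001, 0.382, -0.0]
contact_force: [0.7, 0.2, -2.2]
opening: 0.358
finger_force: 54.9
```

```bash
python3 - <<'E'
from h import *
s=r.get_state();T=R.from_quat(s['eef_rot']);print(s['clock'],s['q'].round(2),s['finger_force'],s['tool_pos'].round(3));print(T.as_matrix().round(2))
print('ang',np.arccos(T.as_matrix()[:,0]@[2**-.5,0,2**-.5]), 'window',s['tool_pos']+T.apply([0,0,.21]))
im=r.snapshot('wrist');im2=r.snapshot('side');
cv2.imwrite('pics/w6.png',np.hstack([cv2.resize(im,(400,300)),cv2.resize(im2,(400,300))]))
E
```

```text
15.625 [ 0.77  0.39 -0.51  1.84 -0.31  0.22 -0.93] 54.92473054211587 [ 0.599 -0.233  0.482]
[[ 0.71  0.    0.71]
 [ 0.   -1.    0.  ]
 [ 0.71  0.   -0.71]]
ang 0.0026368261910082414 window [ 0.74689702 -0.23221743  0.33334051]
```

View pics/w6.png

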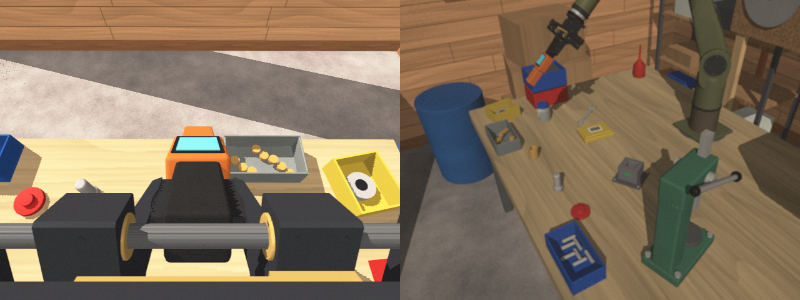

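The scanner has not slipped in the grip: it looks the same in the wrist view as before. It is tilted 45°, faces +x and is held still with the window at 0.33 m. Handing in.

```bash
python3 -c "
from plant import r
print(r.finish_job())"
```

```text
the job is handed in; nothing more can be done
None
```

I handed the job in with every step carried out, but the hand-in returned no verdict: the scanner was drawn from the cradle, held for about 2 s roughly 8 cm above the label, and is now held still with its window about 33 cm above the bench and its screen facing straight away from the robot, tipped up 45°.

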